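# Sort the sheep legs and run them in the finishing machine

### The arm

A 7-joint arm with a two-finger parallel gripper is mounted at the origin on the work surface; the furniture and walls round the work are solid. World frame = base frame: x ahead of the robot, y to its left, z up, the work surface at z = 0. Lengths are in m, angles in degrees, forces in N, time in s.
With the tool pointing down it reaches from about 0.425 to 0.875 m from the base axis. Payload 4.7 kg.
Tool frame: the origin (TCP) lies at the very end of the fingers, on their centre line; the grasp point (between the pads) lies 19 mm behind it; z points along the fingers, y is the line along which they close (so a half turn about z gives the same grasp; the last joint's range is limited). The gripper opens to 87 mm and grips with 3 to 60 N. Pads are 19 mm wide; open, the fingers measure 117 mm over their backs; the gripper's body (75 mm by 190 mm) begins 51 mm behind the grasp point.
Start: joints at [64.406, 18.392, -4.016, 83.108, 1.295, 78.541, -3.26], TCP at [0.289, -0.582, 0.223] pointing down, gripper open.
Joint ranges: [-163.93, 163.93], [-17.29, 119.83], [-79.2, 71.16], [3.27, 140.29], [-89.18, 269.18], [5.43, 117.66], [-154.24, 154.24]. Speed limits (degrees/s): [147.25, 147.25, 180, 180, 180, 180, 180].

### API

Orientations are given as [roll, pitch, yaw] about the fixed x, y, z axes, in that order (R = Rz(yaw) Ry(pitch) Rx(roll)).
In Python, from cell import get_obs, read_camera, sign_off, silhouettes gives the robot as it stands.
- The arm moves only by the tool play_rows, never from a script. Its argument "steps" is a list that holds one entry, the list of rows, each a list of 7 numbers: the shift along the tool's x, y, z in m, then the turn, a rotation vector about the tool's x, y, z in rad, then the finger opening in m, from 0 to 0.087. A call has 1 to 12 rows; each row shifts and turns the commanded pose from where the row before left it, along the tool's axes as they then stand; what a row does not reach is not made up. A row lasts 1/10 s, in which the tool goes at most 50 mm and 8.59 degrees, less where a joint would pass 70% of its speed; a pose out of reach is approached as far as the arm can. A call is refused whole if a number of a shift passes 0.05 or a number of a turn 0.15, either way. A call with a gripper value outside its range is refused whole. The fingers move at their own pace and stop on an object; "force" is the grip in N (left out, the last holds). Time passes only in rows, so rows that do not move let the fingers close. It gives the time, the measured TCP pose, the force, the opening and the grip force at its end, in the units of the state.
- get_obs(): the state, without advancing time (a new reading comes with each control period).
- read_camera(name): name is "scene" or "top" or "wrist"; returns a dict with "frame" (400x640x3 uint8, red, green, blue), "intrinsics" (3x3 intrinsics, pixels), "view" (4x4, takes a point from world to camera coordinates). Camera axes: x right, y up, looking along -z (the intrinsics and any distortion apply to the point x, -y, -z); pixel columns grow to the right and rows downward; lengths in m; the calibration is good to about 2 mm. The wrist camera is an equidistant fisheye: a pixel r from the principal point sees the ray r / f radians off the axis. A picture is of the moment at which its call begins. There is no depth.
- sign_off(): hands the job in; it is judged then, once.
Trained networks look in the newest picture that a camera, given by its name, has taken for a name from the list of things; names that differ only in an ending like _2 or _b are one class to them, and where a whole thing is asked for, a point or a joint stands for the part that bears it (a point fixed in the world has none). Each returns a list of dicts, best first, with "p" (0 to 1); they miss things now and then, are a little off and sometimes report something else, mostly with a low value. They report only what shows in the picture. A call takes as long as a camera call. They do not tell look-alikes from the thing itself.
- silhouettes(camera, name): "pixels" (400x640 bool, what is visible of it) and "extent" ([left, top, right, bottom] in pixels, round what is visible of it).
The state is a dict: "time_s": time; "qpos": joint angles; "joint_velocities": joint speeds; "effort": joint torques, N m; "tool_pos": TCP position; "tool_rot": TCP orientation; "force": force on the tool from outside, world axes, zero at the start; "wrist_torque": the same for the moment, N m; "grip_width": finger opening in m; "grasp_force": force on a finger pad.
Only numpy, scipy, OpenCV 4.12 (cv2) and the standard library are available. Lean on these libraries where they do the work, as an engineer would, in place of code of your own. Each camera call takes 0.05 s, during which the arm holds its last target. There are 200 camera calls.

### The job

Bring the finishing machine's lever through its gate from fast back to the stop slot, then pull the tray fully out, lay every good wooden leg in it and put the odd legs (too short, bent, or without a foot) in the pink bowl. Then push the tray fully home, and only then bring the lever through the gate to the slow slot and let go of it. Leave the glue stick, the tape roll and the thread spool where they stand.

Things in the scene. Friction and masses are not known exactly. Their poses are not given: they have to be found in the camera images.
- machine: white finishing machine, fixed, 180 (x) x 305 (y) x 100 mm high; origin on the table under its middle, front faces its own -x. Left half (+y): bay with the tray. Right half: steel plate in the roof with a zigzag slot 13 mm wide, through which the lever stands: three lanes along y, near, middle and far. Beside the slot a square marks stop, one dot slow, two dots fast
- lever_knob (a point): centre of the lever's black 30 mm ball knob, about 50 mm above the plate; steel stem 8 mm thick. The lever tips both ways about a point 130 mm under the knob, 30 mm above the table; the slot's walls are solid and leave the knob about 5 mm of play each side. It needs about 1 N at the knob and stays where it is left. Starts in fast
- gate_stop (a point): knob centre when the lever is fully in the stop slot: left (+y) end of the near lane. Axes as the machine's. The lever's way from fast to stop runs straight from point to point: gate_fast, gate_far, gate_mid, gate_mid_right, gate_near_right, gate_stop
- gate_near_right (a point): knob centre at the right end of the near lane; a short passage joins it to gate_mid_right, the only link of near and middle lanes
- gate_mid_right (a point): knob centre at the right end of the middle lane
- gate_mid (a point): knob centre halfway along the middle lane; a short passage joins it to gate_far, the only link of middle and far lanes
- gate_far (a point): knob centre at the left end of the far lane, straight behind gate_mid
- gate_slow (a point): knob centre when the lever is fully in the slow slot: dead end at the left (+y) end of the middle lane, straight on from gate_mid_right and gate_mid
- gate_fast (a point): knob centre when the lever is fully in the fast slot: right end of the far lane
- tray (a joint): how far the tray is pulled out towards the machine's -x, m: 0 fully home, 0.125 fully out (stop). It slides against about 1.5 N of friction and stays where it is left
- tray_floor (a point): centre of the tray's inner floor (10 mm above the table); moves with the tray, axes as the machine's. Inside the tray is 115 (x) x 150 (y) mm, walls 36 mm high, front panel 78 mm high. Fully out, the whole inside is clear of the machine's roof; pieces may lie up to 75 mm high and still pass under it
- tray_handle (a point): middle of the tray's handle: steel bar 10 mm thick, 90 mm long along the machine's y, 70 mm above the table, 45 mm in front of the tray's front panel, free above and below; the machine's roof (100 mm high) begins over the panel
- leg_a: good wooden leg, a T of 14 mm thick wood lying flat: straight shank, 14 mm wide, 66 mm long in all, with a 28 mm wide foot at one end. Origin at its middle, mid thickness; x runs along it to the foot (x=19 to 33 mm), z through the thickness. Grip the shank at x about -8 mm. 30 g. May be absent (then None)
- leg_b: good wooden leg, a T of 14 mm thick wood lying flat: straight shank, 14 mm wide, 66 mm long in all, with a 28 mm wide foot at one end. Origin at its middle, mid thickness; x runs along it to the foot (x=19 to 33 mm), z through the thickness. Grip the shank at x about -8 mm. 30 g. May be absent (then None)
- leg_c: good wooden leg, a T of 14 mm thick wood lying flat: straight shank, 14 mm wide, 66 mm long in all, with a 28 mm wide foot at one end. Origin at its middle, mid thickness; x runs along it to the foot (x=19 to 33 mm), z through the thickness. Grip the shank at x about -8 mm. 30 g. May be absent (then None)
- leg_d: good wooden leg, a T of 14 mm thick wood lying flat: straight shank, 14 mm wide, 66 mm long in all, with a 28 mm wide foot at one end. Origin at its middle, mid thickness; x runs along it to the foot (x=19 to 33 mm), z through the thickness. Grip the shank at x about -8 mm. 30 g. May be absent (then None)
- leg_short: odd leg, too short: as a good leg but only 44 mm long (foot from x=8 to 22 mm). Origin at its middle. Grip the shank at x about -8 mm. 30 g. May be absent
- leg_bent: odd leg, bent: 14 mm thick, straight 14 mm wide shank along x from -33 to 8 mm, there it bends 43 degrees to +y and ends 32 mm further on in a 28 mm wide foot. Grip the shank at x about -14 mm. 30 g. May be absent
- leg_plain: odd leg, foot missing: plain straight bar 66 x 14 x 14 mm, origin at its middle, x along it. 30 g. May be absent
- bowl: pink bowl for the odd legs, fixed, 130 mm across the rim, 52 mm high, inside about 85 mm across at the floor; origin at the centre of its underside
- glue_stick: standing glue stick, 25 mm thick, 94 mm high, bystander; origin at the centre of its underside
- tape_roll: roll of masking tape lying flat, 95 mm across, 24 mm high, bystander; origin at the centre of its underside
- spool: standing thread spool, 28 mm across, 40 mm high, bystander; origin at the centre of its underside
Things that resemble listed ones, but are neither listed nor needed, are in the scene too. Leave any orange or turquoise look-alike of the leg_c alone.

How it is judged:
By the outcome, as a careful person would: the job done as asked, in the order asked, and still so for the second after the job is handed in, with the robot touching nothing.
Of leg_a, leg_b, leg_c, leg_d only 3 to 4 are there at a start; the rules pass over those that are not, and their reading is None.
Of leg_short, leg_bent, leg_plain only 1 to 2 are there at a start; the rules pass over those that are not, and their reading is None.
At some moment in a run one of leg_a, leg_b, leg_c, leg_d, leg_short, leg_bent, leg_plain may be knocked a few centimetres aside while the robot is not near it.
Once in a run the grip may slacken for a moment while it holds something.
It also fails if it takes over 210 s, if anything falls off the work surface, if the arm or the gripper's body presses on something with over 40 N, if the wrist force passes 120 N, or if a joint passes its speed limit or range.

## Working session

There is one attempt and no reset: what is moved stays moved. The work goes in short steps, Python scripts to look and compute and a tool call to move; the robot and the scene stay as the last step left them, time stands still between calls to the robot, and variables do not carry over. Pictures are saved under pics/ and viewed, at most 14 in all, crops included, and the job is handed in when it is done.

Besides the shell and the picture viewer there is one more tool, called after "Emit:" in YAML: its name, and indented under it one key for each argument. play_rows: Moves the arm, as the interface text tells. Its arguments: {"type":"object","properties":{"steps":{"type":"array","items":{"type":"array","items":{"type":"array","items":{"type":"number"}}}},"force":{"type":"number"}},"required":["steps"]}

```bash
mkdir -p pics; ls
python3 - <<'E'
from cell import *
import cv2
o=get_obs();print(o)
for n in ["scene","top"]:
    c=read_camera(n);cv2.imwrite(f"pics/{n}0.png",c["frame"][:,:,::-1]);print(n,c["intrinsics"],c["view"])
E
```

```text
pics
{'time_s': 0.0, 'qpos': array([64.40636517, 18.44064101, -4.01267789, 83.17377239,  1.29273988,
       78.54049651, -3.26104881]), 'joint_velocities': array([ 0.032459  ,  0.0345504 ,  0.03684804, -0.03710362,  0.00624112,
        0.08062292,  0.06135253]), 'effort': array([-6.54580867e-05, -4.91294789e+01, -4.04130695e-01, -3.12522089e+01,
       -6.39413833e-02,  4.38973715e-02,  1.72577943e-04]), 'tool_pos': array([ 0.28872551, -0.58174762,  0.22145308]), 'tool_rot': array([-1.79890193e+02,  4.35926420e-03,  2.63991558e+01]), 'force': array([ 0.75256969, -0.04998355,  0.32496266]), 'wrist_torque': array([ 0.03717195, -0.03308982, -0.02928029]), 'grasp_force': 0.0, 'grip_width': 0.08707216815233024}
scene [[442.39150787   0.         319.86323539]
 [  0.         442.39150787 205.44978271]
 [  0.           0.           1.        ]] [[ 6.80413101e-01 -7.32828774e-01  1.90775055e-05 -4.13906344e-01]
 [ 4.70020740e-01  4.36422418e-01  7.67213123e-01 -2.90610199e-01]
 [-5.62244179e-01 -5.22012893e-01  6.41392254e-01 -8.87997808e-01]
 [ 0.00000000e+00  0.00000000e+00  0.00000000e+00  1.00000000e+00]]
top [[433.99303724   0.         323.82836169]
 [  0.         433.99303724 196.04682978]
 [  0.           0.           1.        ]] [[-0.0203769  -0.99978258  0.00442495 -0.09256883]
 [ 0.99709807 -0.01999708  0.07345445 -0.50829257]
 [-0.07334999  0.00590888  0.99728876 -1.42358966]
 [ 0.          0.          0.          1.        ]]
```

View pics/scene0.png

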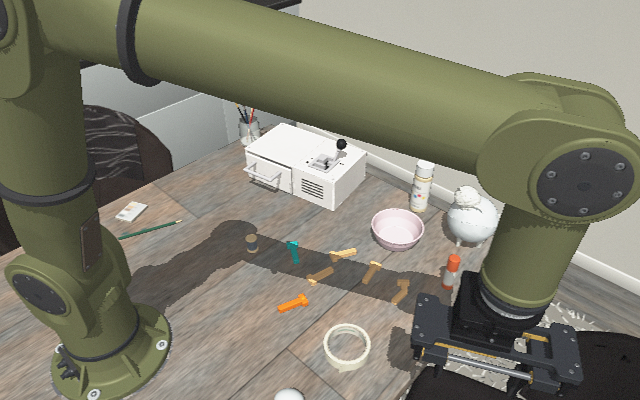

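View pics/top0.png

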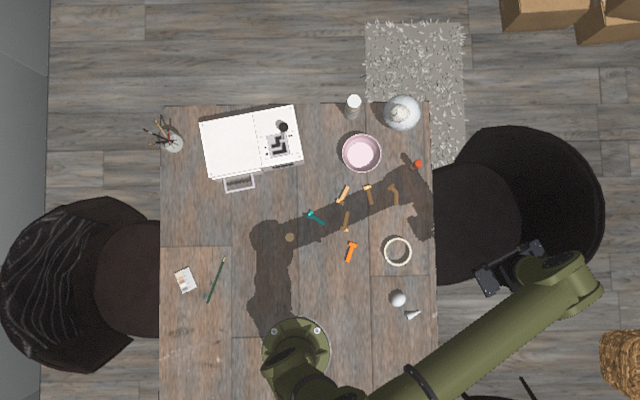

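The scene shows the machine at the top left, knob near (341,144), four wooden legs near (320,272), (343,254), (371,271) and (401,290), and the bowl at (398,228). The top view shows the legs near (343,193), (368,194), (347,220) and (393,194).

```bash
cat > h.py <<'E'
from cell import *
import numpy as np, cv2
def ray(c,u,v,fish=False):
    K=c["intrinsics"];V=c["view"];x=(u-K[0,2])/K[0,0];y=(v-K[1,2])/K[1,1]
    if fish:
        r=np.hypot(x,y);s=np.sin(r)/r if r>1e-9 else 1;d=np.array([x*s,-y*s,-np.cos(r)])
    else: d=np.array([x,-y,-1.])
    R=V[:3,:3];return -R.T@V[:3,3],R.T@d
def at(c,u,v,z,fish=False):
    o,d=ray(c,u,v,fish);return o+d*(z-o[2])/d[2]
def proj(c,p,fish=False):
    K=c["intrinsics"];V=c["view"];q=V[:3,:3]@np.array(p)+V[:3,3];q=np.array([q[0],-q[1],-q[2]])
    if fish:
        r=np.hypot(q[0],q[1]);t=np.arctan2(r,q[2]);s=t/r if r>1e-9 else 0;x,y=q[0]*s,q[1]*s
    else: x,y=q[0]/q[2],q[1]/q[2]
    return K[0,0]*x+K[0,2],K[1,1]*y+K[1,2]
E
python3 - <<'E'
from h import *
c=read_camera("top");s=read_camera("scene")
f=c["frame"]
cv2.imwrite("pics/t1.png",np.hstack([cv2.resize(f[90:200,190:310],(400,367),interpolation=cv2.INTER_CUBIC),cv2.resize(f[150:260,300:420],(400,367),interpolation=cv2.INTER_CUBIC)])[:,:,::-1])
cv2.imwrite("pics/s1.png",cv2.resize(s["frame"][120:320,235:435],(600,600),interpolation=cv2.INTER_CUBIC)[:,:,::-1])
Z=dict(machine=.1,lever_knob=.08+.08,leg_a=.007,leg_short=.007,leg_bent=.007,leg_plain=.007,bowl=.03,glue_stick=.09,tape_roll=.012,spool=.02,tray_handle=.07)
for n,z in Z.items():
    for cam,C in(("top",c),("scene",s)):
        for d in silhouettes(cam,n):
            if d["p"]<.3: continue
            m=d["pixels"];v,u=np.nonzero(m)
            P=np.array([at(C,a,b,z)[:2] for a,b in zip(u,v)]);
            e,w=np.linalg.eigh(np.cov(P.T)) if len(P)>3 else (np.zeros(2),np.eye(2))
            print(n,cam,round(d["p"],2),d["extent"],P.mean(0).round(3),"L",(np.sqrt(12*abs(e))*1000).round(),"ang",round(np.degrees(np.arctan2(w[1,1],w[0,1]))%180),"rgb",C["frame"][m].mean(0).round())
E
```

```text
machine top 0.72 [200.5, 107.1, 301.2, 193.0] [0.666 0.127] L [207. 302.] ang 105 rgb [228. 225. 223.]
machine scene 0.94 [243.4, 122.1, 368.1, 209.3] [0.632 0.075] L [262. 348.] ang 81 rgb [219. 218. 214.]
lever_knob scene 0.66 [331.9, 138.6, 345.4, 162.1] [0.686 0.002] L [24. 96.] ang 30 rgb [108. 108. 107.]
leg_a top 0.66 [335.5, 185.7, 347.7, 205.3] [ 0.505 -0.165] L [20. 69.] ang 153 rgb [199. 163. 119.]
leg_a top 0.53 [338.8, 211.4, 350.8, 231.0] [ 0.417 -0.172] L [18. 66.] ang 168 rgb [151. 120.  89.]
leg_a top 0.52 [308.6, 211.8, 321.7, 226.6] [ 0.434 -0.069] L [17. 57.] ang 54 rgb [ 56. 122. 120.]
leg_a top 0.47 [345.3, 243.4, 356.7, 262.8] [ 0.32  -0.185] L [21. 67.] ang 161 rgb [220. 136.  68.]
leg_a scene 0.82 [276.8, 294.6, 308.6, 314.5] [ 0.322 -0.185] L [27. 68.] ang 159 rgb [231. 144.  56.]
leg_a scene 0.77 [330.1, 245.3, 355.1, 263.9] [ 0.51  -0.166] L [26. 69.] ang 153 rgb [208. 179. 127.]
leg_a scene 0.73 [360.8, 263.9, 383.4, 285.0] [ 0.512 -0.253] L [19. 73.] ang 13 rgb [165. 136.  97.]
leg_a scene 0.5 [285.9, 240.1, 303.1, 260.1] [ 0.437 -0.069] L [22. 73.] ang 
[... 1426 characters left out ...]
66.5] [ 0.319 -0.344] L [ 92. 111.] ang 30 rgb [199. 192. 176.]
tape_roll scene 0.56 [325.4, 321.8, 371.7, 370.8] [ 0.317 -0.34 ] L [ 95. 115.] ang 36 rgb [212. 209. 192.]
spool scene 0.49 [245.7, 234.5, 258.3, 253.5] [0.374 0.013] L [23. 60.] ang 58 rgb [118. 111.  98.]
tray_handle top 0.8 [213.2, 166.0, 261.7, 195.3] [0.563 0.169] L [ 67. 146.] ang 102 rgb [194. 189. 188.]
tray_handle top 0.74 [385.7, 237.7, 410.5, 266.1] [ 0.319 -0.331] L [ 99. 100.] ang 15 rgb [193. 186. 171.]
tray_handle top 0.58 [198.7, 105.7, 306.0, 193.0] [0.675 0.131] L [205. 309.] ang 102 rgb [230. 226. 224.]
tray_handle scene 0.71 [241.2, 154.0, 294.7, 194.0] [0.562 0.153] L [ 86. 181.] ang 85 rgb [213. 210. 206.]
```

View pics/t1.png

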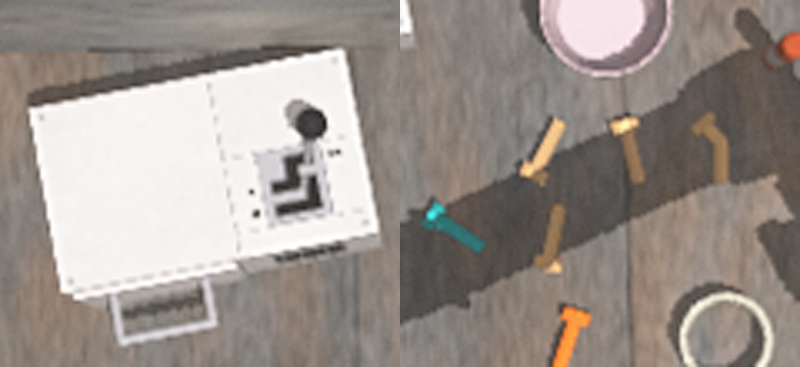

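View pics/s1.png

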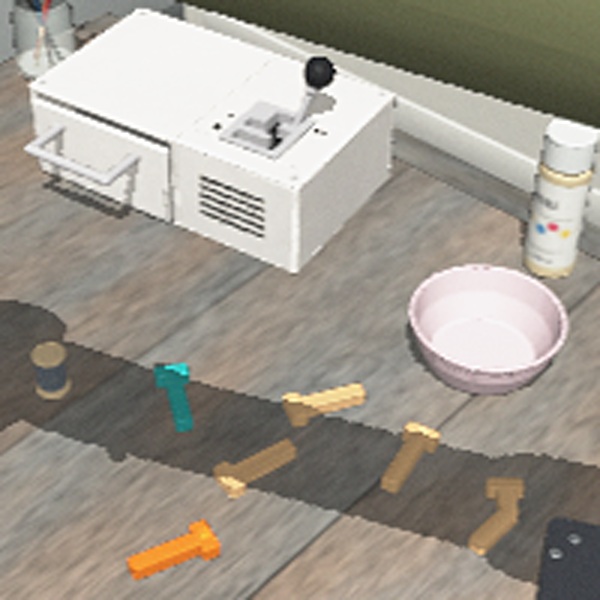

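Three good legs and one bent are visible, along with orange and turquoise look-alikes. The roof corners in the top view are roughly (199,122), (293,104), (304,161) and (210,178).

Run:
```python
from h import *
c=read_camera("top")
S=lambda x,y:(190+x/3.3333,90+y/3.3333)
Q=[S(30,108),S(343,48),S(380,237),S(67,293)]
P=np.array([at(c,*q,.1)[:2] for q in Q]);print(P.round(3),P.mean(0))
loc=np.array([[90,152.5],[90,-152.5],[-90,-152.5],[-90,152.5]])/1000
d=P-P.mean(0);z=np.sum((d[:,0]+1j*d[:,1])*np.conj(loc[:,0]+1j*loc[:,1]));print("yaw",np.degrees(np.angle(z)),"scale",abs(z)/np.sum(loc**2))
print("knob",at(c,*S(312,122),.155))
o=get_obs();print(o["tool_pos"],o["tool_rot"])
```

```text
[[ 0.742  0.289]
 [ 0.795 -0.01 ]
 [ 0.612 -0.042]
 [ 0.565  0.254]] [0.67855644 0.12266759]
yaw 9.807777730910205 scale 0.9961017588036845
knob [0.71068119 0.01608842 0.155     ]
[ 0.28900748 -0.58220934  0.22257993] [1.79997553e+02 3.27633979e-03 2.64028888e+01]
```

Emit:
play_rows:
  steps:
    - [[0,0,-0.04,0,0,0,0.087],[0,0,-0.04,0,0,0.14,0.087],[0,0,-0.04,0,0,0.146,0.087],[0,0,0,0,0,0,0.087],[0,0,0,0,0,0,0.087]]

```text
time_s: 1.85
tool_pos: [0.2893, -0.5826, 0.3438]
tool_rot: [179.9, -0.0, 10.1]
force: [0.5, 0.3, 0.0]
grip_width: 0.0867
grasp_force: 0.0
```

Emit:
play_rows:
  steps:
    - [[0.01,-0.014,0,0,0,0,0.087],[0.022,-0.03,0,0,0,0,0.087],[0.024,-0.032,0,0,0,0,0.087],[0.024,-0.032,0,0,0,0,0.087],[0.024,-0.032,0,0,0,0,0.087],[0.024,-0.032,0,0,0,0,0.087],[0.024,-0.032,0,0,0,0,0.087],[0.024,-0.032,0,0,0,0,0.087],[0.024,-0.032,0,0,0,0,0.087],[0.024,-0.032,0,0,0,0,0.087]]

```text
time_s: 2.85
tool_pos: [0.4572, -0.2445, 0.3407]
tool_rot: [-179.9, 0.1, 10.1]
force: [0.3, -0.9, 0.3]
grip_width: 0.0869
grasp_force: 0.0
```

Emit:
play_rows:
  steps:
    - [[0.024,-0.032,0,0,0,0,0.087],[0.024,-0.032,0,0,0,0,0.087],[0.024,-0.032,0,0,0,0,0.087],[0.024,-0.032,0,0,0,0,0.087],[0.024,-0.032,0,0,0,0,0.087],[0.024,-0.032,0,0,0,0,0.087],[0.024,-0.032,0,0,0,0,0.087],[0.022,-0.028,0,0,0,0,0.087],[0.01,-0.014,0,0,0,0,0.087],[0,0,0,0,0,0,0.087],[0,0,0,0,0,0,0.087]]

```text
time_s: 3.95
tool_pos: [0.607, 0.0492, 0.3411]
tool_rot: [180.0, 0.2, 10.1]
force: [-0.6, -0.3, 1.1]
grip_width: 0.087
grasp_force: 0.0
```

Run:
```python
from h import *
c=read_camera("wrist");f=c["frame"];print(c["intrinsics"],c["view"].round(4));cv2.imwrite("pics/w1.png",f[:,:,::-1])
o=get_obs();print(o["tool_pos"],o["tool_rot"],o["qpos"].round(0))
s=read_camera("top");cv2.imwrite("pics/t2.png",s["frame"][:,:,::-1])
```

```text
[[309.70691629   0.         320.31009374]
 [  0.         309.70691629 200.39629174]
 [  0.           0.           1.        ]] [[ 1.757e-01 -9.844e-01  7.000e-04 -5.730e-02]
 [ 9.511e-01  1.696e-01 -2.582e-01 -5.229e-01]
 [ 2.541e-01  4.600e-02  9.661e-01 -6.608e-01]
 [ 0.000e+00  0.000e+00  0.000e+00  1.000e+00]]
[0.60720993 0.04797918 0.34156298] [1.79940886e+02 1.22496553e-01 9.98558120e+00] [ 19.  14. -33.  77.   8.  91. -93.]
```

View pics/w1.png

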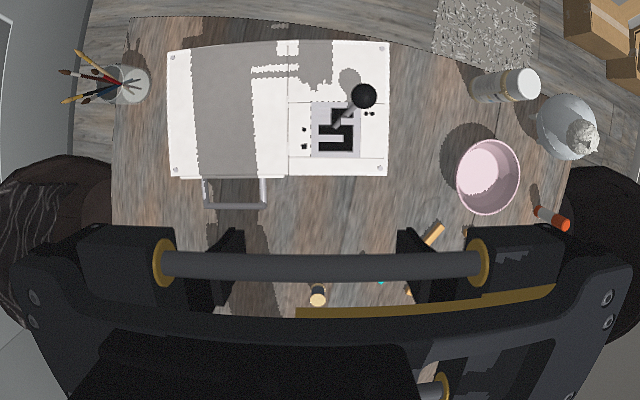

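The wrist view shows the machine squarely, with the knob at (364,96) and the gate plate around (335,130).

Run:
```python
import cv2
f=cv2.imread("pics/w1.png");cv2.imwrite("pics/w1z.png",cv2.resize(f[80:165,295:385],(720,680),interpolation=cv2.INTER_CUBIC)[:600])
```

```text
(no output)
```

View pics/w1z.png

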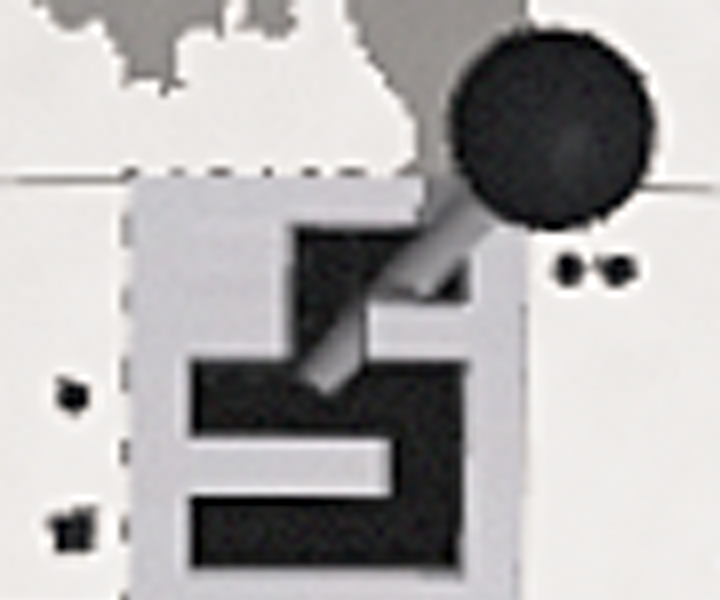

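The zoom makes the slot clear: lane centres at zoom rows 265, 398 and 532, columns 226, 331 and 427, and the knob at (553,130).

Run:
```python
from h import *
from scipy.optimize import least_squares
c=dict(intrinsics=np.array([[309.70691629,0,320.31009374],[0,309.70691629,200.39629174],[0,0,1]]),view=np.array([[ 1.757e-01,-9.844e-01,7.000e-04,-5.730e-02],[9.511e-01,1.696e-01,-2.582e-01,-5.229e-01],[2.541e-01,4.600e-02,9.661e-01,-6.608e-01],[0,0,0,1]]))
Z=lambda x,y:(295+(x-3.5)/8,80+(y-3.5)/8)
pts=dict(stop=(226,532),near_right=(427,532),mid_right=(427,398),mid=(331,398),far=(331,265),fast=(431,265),slow=(226,398))
a=np.radians(9.9);R=np.array([[np.cos(a),-np.sin(a)],[np.sin(a),np.cos(a)]])
for zp in(.1,.103,.108):
    W={k:at(c,*Z(*v),zp,True) for k,v in pts.items()}
    uk=np.array(Z(553,130))
    def knob(P,S):
        P=np.array([*P,.03]);d=S-P;return P+.13*d/np.linalg.norm(d)
    r=least_squares(lambda P:np.array(proj(c,knob(P,W["fast"]),True))-uk,W["mid"][:2])
    P=r.x;print("zp",zp,"pivot",P.round(4),"mach off slot-mid",(R.T@(P-(W["mid"][:2]))*1000).round(1), "pitch", (R.T@(W["far"]-W["mid"])[:2]*1000).round(1),"len",(R.T@(W["slow"]-W["mid_right"])[:2]*1000).round(1))
    for k,S in W.items(): print(k,S[:2].round(4),knob(P,S).round(4),"rel fast in m:",(R.T@(knob(P,S)-knob(P,W["fast"]))[:2]*1000).round(1))
for q in[(167,51),(389,41),(388,176),(169,178)]: print(at(c,*q,.1,True).round(3))
for q in[(203,207),(266,208),(234,207)]: print("handle",at(c,*q,.07,True).round(3))
```

```text
zp 0.1 pivot [0.6591 0.043 ] mach off slot-mid [-6.7  3.9] pitch [21.7  0.2] len [-0.4 32.5]
stop [0.6418 0.0531] [0.6282 0.061  0.155 ] rel fast in m: [-75.   56.2]
near_right [0.6477 0.0209] [0.6392 0.0043 0.1525] rel fast in m: [-73.9  -1.6]
mid_right [0.6693 0.025 ] [0.6773 0.0109 0.1547] rel fast in m: [-35.3  -1.7]
mid [0.6664 0.0403] [0.6726 0.038  0.1592] rel fast in m: [-35.3  25.8]
far [0.6877 0.0442] [0.7083 0.045  0.1503] rel fast in m: [ 1.2 26.6]
fast [0.6908 0.0283] [0.7117 0.0186 0.1463] rel fast in m: [0. 0.]
slow [0.6633 0.057 ] [0.6668 0.0684 0.1573] rel fast in m: [-35.7  56.8]
zp 0.103 pivot [0.6502 0.0485] mach off slot-mid [-14.6  10.7] pitch [21.5  0.2] len [-0.4 32.3]
stop [0.642  0.0532] [0.6358 0.0568 0.1589] rel fast in m: [-68.   50.9]
near_right [0.6479 0.0212] [0.6464 0.003  0.1517] rel fast in m: [-66.8  -3.9]
mid_right [0.6693 0.0253] [0.6817 0.0102 0.1502] rel fast in m: [-30.7  -2.8]
mid [0.6665 0.0405] [0.6783 0.0346 0.1562] rel fast in m: [-29.9  21.7]
far [0.6876 0.0443] [0.7094 0.0419 0.1456] rel fast in m: [ 2.  23.6]
fast [0.6907 0.0286] [0.71
[... 189 characters left out ...]
 0.2] len [-0.4 31.9]
stop [0.6425 0.0533] [0.6373 0.056  0.1592] rel fast in m: [-63.8  47.6]
near_right [0.6483 0.0217] [0.6471 0.006  0.1526] rel fast in m: [-62.7  -3.3]
mid_right [0.6694 0.0257] [0.68   0.0127 0.1512] rel fast in m: [-29.1  -2.3]
mid [0.6666 0.0407] [0.6767 0.0355 0.1566] rel fast in m: [-28.5  20.6]
far [0.6875 0.0446] [0.7062 0.0422 0.1472] rel fast in m: [ 1.7 22.2]
fast [0.6905 0.029 ] [0.7083 0.0201 0.1426] rel fast in m: [0. 0.]
slow [0.6636 0.0571] [0.672  0.0621 0.1575] rel fast in m: [-28.5  47.7]
[0.744 0.292 0.1  ]
[ 0.798 -0.007  0.1  ]
[ 0.619 -0.04   0.1  ]
[0.564 0.264 0.1  ]
handle [0.519 0.217 0.07 ]
handle [0.536 0.119 0.07 ]
handle [0.529 0.167 0.07 ]
```

Emit:
play_rows:
  force: 10
  steps:
    - [[0.015,0.007,0,0,0,0,0.087],[0.025,0.012,0,0,0,0,0.087],[0.03,0.015,0.02,0,0,0,0.087],[0.02,0.01,0.035,0,0,0,0.087],[0.005,0.0026,0.035,0,0,0,0.087],[0,0,0.03,0,0,0,0.087],[0,0,0.02,0,0,0,0.087],[0,0,0.005,0,0,0,0.087],[0,0,0,0,0,0,0.087],[0,0,0,0,0,0,0.087]]

```text
time_s: 5.05
tool_pos: [0.7104, 0.0189, 0.1994]
tool_rot: [180.0, -0.1, 10.0]
force: [-0.7, 1.2, -0.3]
grip_width: 0.0873
grasp_force: 0.0
```

Run:
```python
from h import *
c=read_camera("wrist");f=c["frame"]
o=get_obs();print(o["tool_pos"],o["tool_rot"],o["force"])
g=f[0:400,140:500].copy()
cv2.imwrite("pics/w2.png",cv2.resize(g,None,fx=1.5,fy=1.5)[:,:,::-1])
p=o["tool_pos"]
for d in(0,.019): print("grasp px in crop",[(a-b)*1.5 for a,b in zip(proj(c,p+[0,0,d],True),(140,0))])
```

```text
[0.71060501 0.01919483 0.19970801] [ 1.79959275e+02 -1.74589630e-01  9.97667838e+00] [-0.23137323  0.85976079  0.84388323]
grasp px in crop [np.float64(272.99842708625226), np.float64(367.29521081077326)]
grasp px in crop [np.float64(273.33570426210804), np.float64(388.9139465169269)]
```

View pics/w2.png

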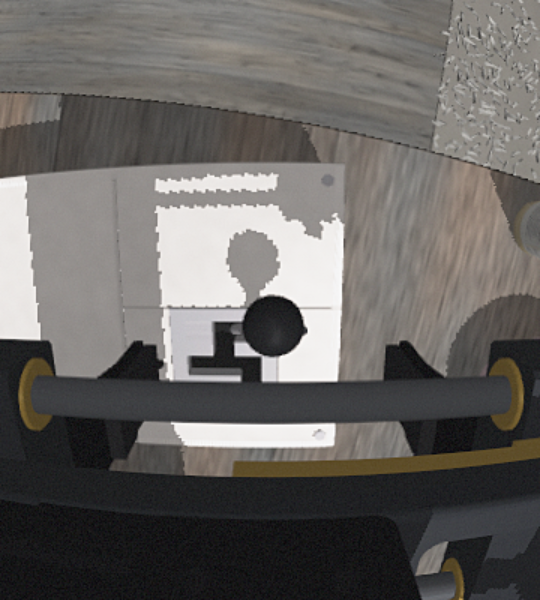

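The knob sits at crop (273,326), laterally on the fingers' centre line.

Run:
```python
from h import *
c=read_camera("wrist")
for z in(.145,.15,.155): print(at(c,273/1.5+140,326/1.5,z,True))
```

```text
[0.70967137 0.01895896 0.145     ]
[0.71124243 0.01926956 0.15      ]
[0.71281348 0.01958015 0.155     ]
```

Aligned. Descend 63 mm and grip.

Emit:
play_rows:
  force: 10
  steps:
    - [[0,0,0.02,0,0,0,0.087],[0,0,0.03,0,0,0,0.087],[0,0,0.014,0,0,0,0.087],[0,0,0,0,0,0,0.06],[0,0,0,0,0,0,0.04],[0,0,0,0,0,0,0.03],[0,0,0,0,0,0,0.02],[0,0,0,0,0,0,0.02],[0,0,0,0,0,0,0.02],[0,0,0,0,0,0,0.02]]

```text
time_s: 6.15
tool_pos: [0.7098, 0.0195, 0.1337]
tool_rot: [180.0, -0.0, 10.0]
force: [-0.3, 0.6, 1.0]
grip_width: 0.0387
grasp_force: 0.0
```

Emit:
play_rows:
  steps:
    - [[0,0,0,0,0,0,0.02],[0,0,0,0,0,0,0.02],[0,0,0,0,0,0,0.02],[0,0,0,0,0,0,0.02],[0,-0.005,0,0,0,0,0.02],[0,-0.008,-0.001,0,0,0,0.02],[0,-0.008,-0.001,0,0,0,0.02],[0,-0.006,0,0,0,0,0.02],[0,-0.001,0,0,0,0,0.02],[0,0,0,0,0,0,0.02],[0,0,0,0,0,0,0.02]]

```text
time_s: 7.25
tool_pos: [0.705, 0.0484, 0.1359]
tool_rot: [-179.9, -0.0, 10.1]
force: [1.6, 0.5, 4.2]
grip_width: 0.029
grasp_force: 10.0
```

Emit:
play_rows:
  steps:
    - [[-0.005,0,-0.001,0,0,0,0.02],[-0.01,0,-0.002,0,0,0,0.02],[-0.01,0,-0.002,0,0,0,0.02],[-0.01,0,-0.001,0,0,0,0.02],[-0.004,0,0,0,0,0,0.02],[0,0,0,0,0,0,0.02],[0,0,0,0,0,0,0.02]]

```text
time_s: 7.95
tool_pos: [0.6659, 0.0403, 0.1419]
tool_rot: [180.0, 0.0, 10.0]
force: [-0.6, 1.1, 6.2]
grip_width: 0.0295
grasp_force: 10.0
```

Emit:
play_rows:
  steps:
    - [[0,0.006,0,0,0,0,0.02],[0,0.009,0.001,0,0,0,0.02],[0,0.009,0.001,0,0,0,0.02],[0,0.005,0,0,0,0,0.02],[0,0,0,0,0,0,0.02],[0,0,0,0,0,0,0.02]]

```text
time_s: 8.55
tool_pos: [0.6708, 0.0104, 0.1381]
tool_rot: [180.0, 0.1, 10.0]
force: [0.6, -0.4, -4.3]
grip_width: 0.0289
grasp_force: 10.0
```

Emit:
play_rows:
  steps:
    - [[-0.005,0,0.001,0,0,0,0.02],[-0.01,0,0.001,0,0,0,0.02],[-0.01,0,0.001,0,0,0,0.02],[-0.01,0,0.001,0,0,0,0.02],[-0.004,0,0,0,0,0,0.02],[0,0,0,0,0,0,0.02],[0,0,0,0,0,0,0.02]]

```text
time_s: 9.25
tool_pos: [0.6322, 0.0055, 0.1346]
tool_rot: [-179.9, 0.1, 10.0]
force: [0.8, 1.4, -8.8]
grip_width: 0.0292
grasp_force: 10.0
```

Emit:
play_rows:
  steps:
    - [[0,-0.005,-0.002,0,0,0,0.02],[0,-0.01,-0.001,0,0,0,0.02],[0,-0.01,-0.001,0,0,0,0.02],[0,-0.01,0,0,0,0,0.02],[0,-0.01,0,0,0,0,0.02],[0,-0.01,0.001,0,0,0,0.02],[0,-0.004,0.001,0,0,0,0.02],[0,0,0,0,0,0,0.02],[0,0,0,0,0,0,0.02]]

```text
time_s: 10.15
tool_pos: [0.6223, 0.063, 0.1388]
tool_rot: [179.9, 0.1, 10.0]
force: [-5.8, -1.3, 1.6]
grip_width: 0.029
grasp_force: 10.0
```

Emit:
play_rows:
  steps:
    - [[0,0,0,0,0,0,0.06],[0,0,0,0,0,0,0.06],[0,0,0,0,0,0,0.06],[0,0,0,0,0,0,0.06],[0,0,-0.01,0,0,0,0.06],[0,0,-0.03,0,0,0,0.06],[0,0,-0.04,0,0,0,0.03],[-0.01,-0.02,-0.02,0,0,0,0.0],[-0.017,-0.04,0,0,0,0,0.0],[-0.02,-0.045,0,0,0,0,0],[0,-0.011,0,0,0,0,0],[0,0,0,0,0,0,0]]

```text
time_s: 11.35
tool_pos: [0.5556, 0.1723, 0.2389]
tool_rot: [-180.0, -0.1, 10.3]
force: [0.1, -0.5, 0.4]
grip_width: 0.0202
grasp_force: 0.0
```

Run:
```python
from h import *
c=read_camera("wrist");f=c["frame"]
o=get_obs();print(o["tool_pos"],o["tool_rot"],o["force"],o["grip_width"])
cv2.imwrite("pics/w3.png",f[:,:,::-1])
for p in [(.531,.165,.07),(.556,.169,.07),o["tool_pos"]]: print(proj(c,p,True))
s=read_camera("scene");cv2.imwrite("pics/s3.png",cv2.resize(s["frame"][100:300,220:450],None,fx=2.6,fy=2.6,interpolation=cv2.INTER_CUBIC)[:,:,::-1])
```

```text
[0.55668391 0.16954861 0.23836192] [ 1.79951553e+02 -8.39544593e-02  1.01173411e+01] [0.37127368 0.05246184 0.01971078] 0.01611139764592553
(np.float64(323.92033647669786), np.float64(206.88772293652545))
(np.float64(324.4937955162363), np.float64(184.59769187931894))
(np.float64(327.5893646536392), np.float64(243.73575120709347))
```

View pics/w3.png

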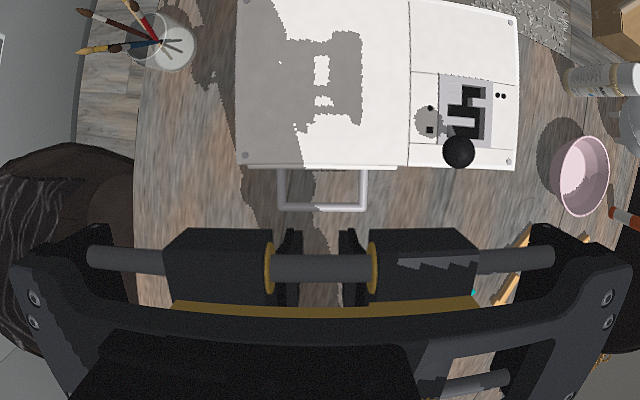

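The handle bar is at row 207, columns 276–367, matching the estimate (324,207). Descend into the gap and pull.

Emit:
play_rows:
  steps:
    - [[0,0,0.02,0,0,0,0],[0,0,0.04,0,0,0,0],[0,0,0.04,0,0,0,0],[0,0,0.04,0,0,0,0],[0,0,0.03,0,0,0,0],[0,0,0.015,0,0,0,0],[0,0,0.003,0,0,0,0],[0,0,0,0,0,0,0],[-0.005,0,0,0,0,0,0],[-0.005,0,0,0,0,0,0],[-0.005,0,0,0,0,0,0],[-0.005,0,0,0,0,0,0]]

```text
time_s: 12.65
tool_pos: [0.5375, 0.1659, 0.0508]
tool_rot: [180.0, -0.2, 10.0]
force: [2.2, 0.7, 1.5]
grip_width: 0.0005
grasp_force: 0.9
```

Emit:
play_rows:
  steps:
    - [[-0.01,0,0,0,0,0,0],[-0.012,0,0,0,0,0,0],[-0.012,0,0,0,0,0,0],[-0.012,0,0,0,0,0,0],[-0.012,0,0,0,0,0,0],[-0.012,0,0,0,0,0,0],[-0.012,0,0,0,0,0,0],[-0.012,0,0,0,0,0,0],[-0.01,0,0,0,0,0,0],[-0.006,0,0,0,0,0,0],[0,0,0,0,0,0,0]]

```text
time_s: 13.75
tool_pos: [0.4308, 0.1469, 0.0501]
tool_rot: [-180.0, -0.4, 10.0]
force: [9.6, 2.9, -5.3]
grip_width: 0.0006
grasp_force: 4.6
```

Emit:
play_rows:
  steps:
    - [[-0.002,0,0,0,0,0,0],[-0.002,0,0,0,0,0,0],[0,0,0,0,0,0,0],[0,0,0,0,0,0,0]]

```text
time_s: 14.15
tool_pos: [0.4306, 0.1469, 0.0507]
tool_rot: [-179.9, -0.8, 10.0]
force: [17.7, 2.9, -11.3]
grip_width: 0.0002
grasp_force: 8.9
```

Run:
```python
from h import *
c=read_camera("top");o=get_obs();print(o["tool_pos"],o["force"],o["qpos"])
cv2.imwrite("pics/t4.png",cv2.resize(c["frame"][90:290,170:440],None,fx=2.9,fy=2.9,interpolation=cv2.INTER_CUBIC)[:,:,::-1])
for n in("leg_a","leg_bent","leg_plain","leg_short"):
    for cam,C in(("top",c),("scene",read_camera("scene"))):
        for d in silhouettes(cam,n):
            m=d["pixels"];v,u=np.nonzero(m)
            if d["p"]<.3 or m.sum()>900: continue
            P=np.array([at(C,a,b,.007)[:2] for a,b in zip(u,v)])
            e,w=np.linalg.eigh(np.cov(P.T))
            print(n,cam,round(d["p"],2),d["extent"],P.mean(0).round(3),(np.sqrt(12*abs(e))*1000).round(),round(np.degrees(np.arctan2(w[1,1],w[0,1]))%180),C["frame"][m].mean(0).round())
```

```text
[0.43059462 0.14687693 0.05067615] [ 18.21506241   3.67791572 -11.90878264] [  15.6119546     6.0811398   -39.00945427  120.40256765    4.80885276
   54.15413297 -106.023083  ]
leg_a top 0.59 [341.6, 214.0, 349.7, 231.1] [ 0.417 -0.172] [14. 62.] 167 [238. 200. 142.]
leg_a top 0.49 [343.7, 243.2, 355.3, 262.6] [ 0.324 -0.186] [21. 66.] 159 [234. 141.  63.]
leg_a top 0.42 [365.7, 188.0, 375.1, 206.5] [ 0.511 -0.252] [19. 66.] 13 [215. 180. 130.]
leg_a top 0.39 [335.8, 189.1, 348.5, 203.2] [ 0.505 -0.165] [16. 63.] 152 [231. 192. 137.]
leg_a scene 0.76 [304.5, 269.5, 327.1, 284.3] [ 0.416 -0.169] [25. 63.] 168 [205. 169. 120.]
leg_a scene 0.57 [330.1, 247.7, 353.4, 263.0] [ 0.505 -0.164] [26. 61.] 156 [207. 171. 121.]
leg_a scene 0.56 [284.3, 239.1, 301.2, 260.5] [ 0.434 -0.071] [19. 75.] 57 [ 48. 164. 160.]
leg_a scene 0.55 [275.5, 295.4, 309.5, 313.7] [ 0.322 -0.185] [25. 69.] 161 [216. 121.  44.]
leg_a scene 0.49 [358.4, 259.2, 381.5, 283.5] [ 0.511 -0.251] [21. 76.] 15 [206. 170. 122.]
leg_bent top 0.66 [385.6, 184.3, 401.0, 205.1] [ 0.513 -0.337] [22. 70.] 17 [222. 186. 134.]
leg_bent scene 0.55 [390.6, 280.4, 407.2, 301.6] [ 0.515 -0.336] [23. 77.] 19 [214. 179. 126.]
leg_short top 0.72 [384.2, 237.5, 409.6, 266.0] [ 0.314 -0.342] [101. 107.] 44 [190. 183. 168.]
```

View pics/t4.png

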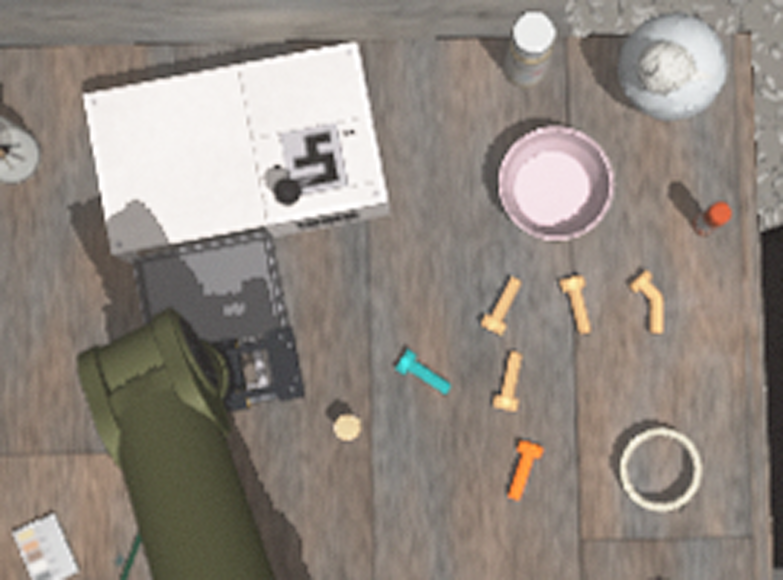

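The tray is out against its stop, the lever is in stop, and all four legs show (crop (503,305), (577,304), (509,380), bent (650,300)). Retract, look at the tray and measure the leg ends.

Emit:
play_rows:
  steps:
    - [[0.008,0,0,0,0,0,0],[0.012,0,0,0,0,0,0],[0.005,0,-0.01,0,0,0,0],[0,0,-0.03,0,0,0,0.02],[0,0,-0.04,0,0,0,0.04],[0,0,-0.04,0,0,0,0.05],[0,0,-0.04,0,0,0,0.05],[0,0,-0.02,0,0,0,0.05],[0,0,0,0,0,0,0.05],[0,0,0,0,0,0,0.05]]

```text
time_s: 15.8
tool_pos: [0.4487, 0.1502, 0.2295]
tool_rot: [180.0, 0.0, 10.0]
force: [-0.9, -0.4, -0.1]
grip_width: 0.0464
grasp_force: 0.0
```

Run:
```python
from h import *
c=read_camera("wrist");f=c["frame"]
o=get_obs();print(o["tool_pos"],o["tool_rot"],o["grip_width"])
a=np.radians(10);R=np.array([[np.cos(a),-np.sin(a)],[np.sin(a),np.cos(a)]])
g=f.copy()
B=np.array([.408,.143])
for dx,dy,z in[(0,0,.07),(.05,.075,.036),(.05,-.075,.036),(.165,.075,.036),(.165,-.075,.036)]:
    p=B+R@[dx,dy];u=proj(c,[*p,z],True);print(np.round(u));cv2.circle(g,tuple(int(round(t)) for t in u),2,(255,0,0),-1)
cv2.imwrite("pics/w5.png",cv2.resize(g[60:260,190:450],None,fx=3,fy=3)[:,:,::-1])
t=read_camera("top");S=lambda x,y:(170+x/2.9,90+y/2.9)
for n,q in dict(tail=(658,331),bend=(655,294),footc=(641,281)).items(): print(n,at(t,*S(*q),.014).round(4))
```

```text
[0.4481924  0.14997067 0.22858942] [1.79988637e+02 1.27666515e-01 1.00301312e+01] 0.047794472965592
[321. 223.]
[258. 173.]
[385. 173.]
[256.  75.]
[387.  75.]
tail [ 0.4748 -0.3458  0.014 ]
bend [ 0.5175 -0.3437  0.014 ]
footc [ 0.5328 -0.3281  0.014 ]
```

View pics/w5.png

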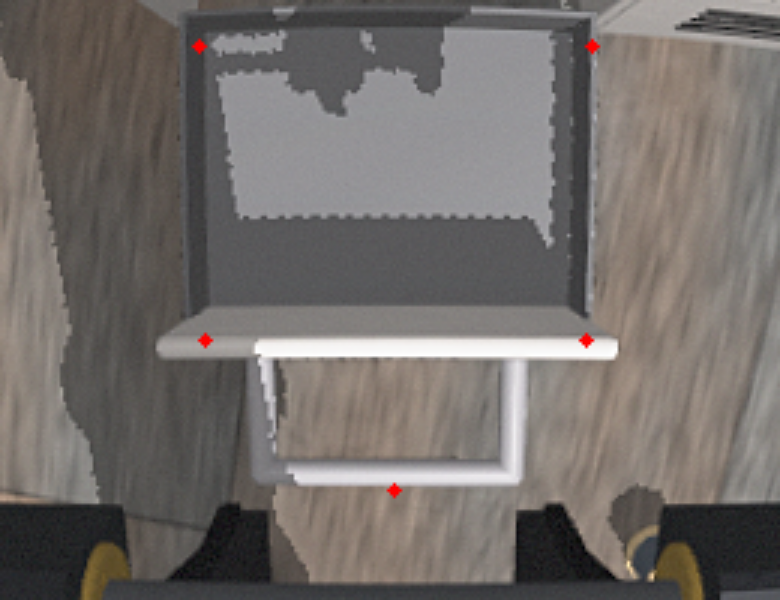

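The tray is fully open and empty, with floor corners near crop (207,307), (570,307), (208,31) and (568,31) and the bar at row 473.

Run:
```python
from h import *
c=read_camera("wrist")
P=[at(c,190+x/3,60+y/3,.01,True)[:2] for x,y in[(207,307),(570,307),(568,31),(208,31)]]
print(np.round(P,4),np.mean(P,0),np.linalg.norm(P[1]-P[0]),np.linalg.norm(P[3]-P[0]))
print("bar",at(c,190+388/3,60+473/3,.072,True))
F=np.mean(P,0);o=get_obs()["tool_pos"]
def d(p,q,yaw):
    a=np.radians(yaw);v=np.array(q)-p;print(np.round(v,4),"tool x,y:",round(v[0]*np.cos(a)+v[1]*np.sin(a),4),round(v[0]*np.sin(a)-v[1]*np.cos(a),4))
d(o[:2],(.516,-.171),10)
```

```text
[[0.4515 0.2297]
 [0.4778 0.0804]
 [0.5908 0.1031]
 [0.5654 0.2476]] [0.52137412 0.16518114] 0.15155503807734885 0.11530631896484951
bar [0.41333768 0.1460007  0.072     ]
[ 0.068  -0.3209] tool x,y: 0.0112 0.3278
```

Emit:
play_rows:
  force: 25
  steps:
    - [[0,0.02,0,0,0,0,0.05],[0.001,0.04,0,0,0,0,0.05],[0.001,0.045,0,0,0,0,0.05],[0.001,0.045,0.01,0,0,0,0.05],[0.002,0.045,0.02,0,0,0,0.05],[0.002,0.045,0.02,0,0,0,0.05],[0.002,0.045,0.02,0,0,0,0.05],[0.002,0.033,0.02,0,0,0,0.05],[0,0.01,0.02,0,0,0,0.05],[0,0,0,0,0,0.13,0.05],[0,0,0,0,0,0.13,0.05],[0,0,0,0,0,0.13,0.05]]

```text
time_s: 17.15
tool_pos: [0.5157, -0.1706, 0.1176]
tool_rot: [-180.0, 0.2, -12.6]
force: [0.4, -0.3, 1.0]
grip_width: 0.0498
grasp_force: 0.0
```

Emit:
play_rows:
  steps:
    - [[0,0,0,0,0,0.13,0.05],[0,0,0,0,0,0.126,0.05],[0,0,0,0,0,0,0.05],[0,0,0,0,0,0,0.05]]

```text
time_s: 17.55
tool_pos: [0.5163, -0.1705, 0.1185]
tool_rot: [180.0, 0.1, -26.8]
force: [0.2, 0.1, -0.3]
grip_width: 0.0502
grasp_force: 0.0
```

```bash
cat > legs.py <<'E'
from h import *
def legs(cams=("top","scene","wrist")):
    o=get_obs();print("tcp",o["tool_pos"].round(4),o["tool_rot"].round(1),o["grip_width"].round(4))
    for cam in cams:
        C=read_camera(cam);w_=cam=="wrist"
        for n in("leg_a","leg_bent"):
            for d in silhouettes(cam,n):
                m=d["pixels"];v,u=np.nonzero(m)
                if d["p"]<.3 or len(u)<20: continue
                rgb=C["frame"][m].mean(0)
                P=np.array([at(C,a,b,.009,w_)[:2] for a,b in zip(u,v)]);e,w=np.linalg.eigh(np.cov(P.T))
                L=np.sqrt(12*abs(e))*1000
                if L[1]>110 or rgb[0]-rgb[2]>130 or rgb[0]<rgb[1]: continue
                print(n,cam,round(d["p"],2),P.mean(0).round(3),L.round(),round(np.degrees(np.arctan2(w[1,1],w[0,1]))%180))
E
python3 -c "
from legs import *
legs()"
```

```text
Traceback (most recent call last):
  File "legs.py", line 3, in legs
    o=get_obs();print("tcp",o["tool_pos"].round(4),o["tool_rot"].round(1),o["grip_width"].round(4))
                                                                          ^^^^^^^^^^^^^^^^^^^^^
AttributeError: 'float' object has no attribute 'round'
```

```bash
sed -i 's/o\["grip_width"\].round(4)/o["grip_width"]/' legs.py; python3 -c "
from legs import *
legs(('scene','wrist'))"
```

```text
tcp [ 0.5163 -0.1705  0.1185] [ 1.80e+02  1.00e-01 -2.68e+01] 0.05016577093934215
leg_a scene 0.75 [ 0.507 -0.166] [28. 69.] 153
leg_a scene 0.69 [ 0.418 -0.172] [26. 71.] 169
leg_a scene 0.58 [ 0.512 -0.253] [22. 73.] 13
leg_bent scene 0.69 [ 0.509 -0.338] [22. 75.] 17
leg_a wrist 0.89 [ 0.412 -0.167] [16. 77.] 163
leg_a wrist 0.75 [ 0.508 -0.164] [19. 70.] 151
leg_a wrist 0.55 [ 0.514 -0.251] [22. 71.] 12
leg_bent wrist 0.75 [ 0.513 -0.336] [25. 74.] 18
```

Emit:
play_rows:
  steps:
    - [[0,0,0.03,0,0,0,0.05],[0,0,0.04,0,0,0,0.05],[0,0,0.03,0,0,0,0.05],[0,0,0.013,0,0,0,0.05],[0,0,0,0,0,0,0.03],[0,0,0,0,0,0,0.005],[0,0,0,0,0,0,0.005],[0,0,0,0,0,0,0.005],[0,0,0,0,0,0,0.005],[0,0,0,0,0,0,0.005],[0,0,0,0,0,0,0.005],[0,0,0,0,0,0,0.005]]

```text
time_s: 19.05
tool_pos: [0.5175, -0.1712, 0.0074]
tool_rot: [180.0, -0.1, -27.0]
force: [-1.8, 0.1, 5.4]
grip_width: 0.0136
grasp_force: 24.9
```

Emit:
play_rows:
  steps:
    - [[0,0,0,0,0,0,0.005],[0,0,-0.01,0,0,0,0.005],[0,0,-0.03,0,0,0,0.005],[0,0,-0.04,0,0,0,0.005],[0,0,-0.04,0,0,0,0.005],[0,0,-0.02,0,0,-0.1,0.005],[0,0,0,0,0,-0.14,0.005],[0,0,0,0,0,-0.14,0.005],[0,0,0,0,0,-0.14,0.005],[0,0,0,0,0,-0.122,0.005],[0,0,0,0,0,0,0.005],[0,0,0,0,0,0,0.005]]

```text
time_s: 20.25
tool_pos: [0.5168, -0.1709, 0.1467]
tool_rot: [180.0, 0.0, 9.6]
force: [-0.1, -0.1, -0.3]
grip_width: 0.0136
grasp_force: 24.9
```

Emit:
play_rows:
  steps:
    - [[0.005,-0.018,0,0,0,0,0.005],[0.008,-0.034,0,0,0,0,0.005],[0.01,-0.04,0,0,0,0,0.005],[0.01,-0.04,0,0,0,0,0.005],[0.01,-0.04,0,0,0,0,0.005],[0.01,-0.04,0,0,0,0,0.005],[0.01,-0.04,0,0,0,0,0.005],[0.006,-0.025,0,0,0,0,0.005],[0.002,-0.008,0,0,0,0,0.005],[0,0,0,0,0,0,0.005],[0,0,0.02,0,0,0,0.005],[0,0,0.03,0,0,0,0.005]]

```text
time_s: 21.45
tool_pos: [0.5406, 0.1195, 0.0976]
tool_rot: [179.9, -0.2, 9.5]
force: [0.7, -0.3, 0.3]
grip_width: 0.0136
grasp_force: 24.9
```

Emit:
play_rows:
  steps:
    - [[0,0,0.03,0,0,0,0.005],[0,0,0.03,0,0,0,0.005],[0,0,0.016,0,0,0,0.005],[0,0,0,0,0,0,0.005],[0,0,0,0,0,0,0.005]]

```text
time_s: 21.95
tool_pos: [0.5391, 0.1211, 0.0211]
tool_rot: [180.0, -0.0, 9.7]
force: [-0.2, 0.3, 0.2]
grip_width: 0.0134
grasp_force: 25.0
```

Emit:
play_rows:
  steps:
    - [[0,0,0,0,0,0,0.026],[0,0,0,0,0,0,0.026],[0,0,0,0,0,0,0.026],[0,0,-0.01,0,0,0,0.026],[0,0,-0.03,0,0,0,0.026],[0,0,-0.04,0,0,0,0.026],[0,0,-0.04,0,0,0,0.05],[-0.007,0.013,0,0,0,0,0.05],[-0.02,0.035,0,0,0,0,0.05],[-0.022,0.038,0,0,0,0,0.05],[-0.022,0.038,0,0,0,0,0.05],[-0.022,0.038,0,0,0,0,0.05]]

```text
time_s: 23.15
tool_pos: [0.4738, -0.0547, 0.1416]
tool_rot: [180.0, -0.1, 9.8]
force: [0.4, -0.5, -0.2]
grip_width: 0.0495
grasp_force: 0.0
```

Emit:
play_rows:
  steps:
    - [[-0.022,0.038,0,0,0,0,0.05],[-0.022,0.038,0,0,0,0,0.05],[-0.014,0.025,0,0,0,0,0.05],[-0.006,0.01,0,0,0,0,0.05],[0,0,0,0,0,0.13,0.05],[0,0,0,0,0,0.13,0.05],[0,0,0,0,0,0.12,0.05],[0,0,0,0,0,0,0.05],[0,0,0,0,0,0,0.05]]

```text
time_s: 24.05
tool_pos: [0.4307, -0.1728, 0.1409]
tool_rot: [-180.0, -0.0, -11.7]
force: [-0.1, -0.1, -0.4]
grip_width: 0.05
grasp_force: 0.0
```

```bash
python3 -c "
from legs import *
legs(('scene','wrist','top'))"
```

```text
tcp [ 0.4307 -0.1728  0.1409] [-180.    -0.   -11.7] 0.04999758922196596
leg_a scene 0.61 [ 0.514 -0.252] [23. 72.] 13
leg_a scene 0.48 [ 0.417 -0.173] [26. 73.] 170
leg_a scene 0.42 [0.551 0.135] [11. 40.] 13
leg_a wrist 0.97 [ 0.512 -0.252] [22. 70.] 12
leg_a wrist 0.83 [ 0.418 -0.171] [20. 70.] 166
leg_a wrist 0.75 [0.532 0.138] [18. 71.] 6
leg_bent wrist 0.91 [ 0.512 -0.336] [26. 71.] 18
leg_a top 0.45 [ 0.52  -0.249] [21. 45.] 16
```

Emit:
play_rows:
  steps:
    - [[0,0,0.03,0,0,0,0.05],[0,0,0.045,0,0,0,0.05],[0,0,0.04,0,0,0,0.05],[0,0,0.02,0,0,0,0.05],[0,0,0,0,0,0,0.03],[0,0,0,0,0,0,0.005],[0,0,0,0,0,0,0.005],[0,0,0,0,0,0,0.005],[0,0,0,0,0,0,0.005],[0,0,0,0,0,0,0.005],[0,0,0,0,0,0,0.005],[0,0,0,0,0,0,0.005]]

```text
time_s: 25.7
tool_pos: [0.4306, -0.174, 0.0063]
tool_rot: [180.0, -0.1, -12.0]
force: [-0.8, 0.1, 6.3]
grip_width: 0.0135
grasp_force: 25.0
```

Emit:
play_rows:
  steps:
    - [[0,0,0,0,0,0,0.005],[0,0,-0.01,0,0,0,0.005],[0,0,-0.03,0,0,0,0.005],[0,0,-0.04,0,0,0,0.005],[0,0,-0.04,0,0,0,0.005],[0,0,-0.02,0,0,-0.13,0.005],[0,0,0,0,0,-0.13,0.005],[0,0,0,0,0,-0.12,0.005],[0,0,0,0,0,0,0.005],[0,0,0,0,0,0,0.005]]

```text
time_s: 26.7
tool_pos: [0.43, -0.1736, 0.1456]
tool_rot: [180.0, 0.0, 9.6]
force: [-0.0, -0.0, -0.2]
grip_width: 0.0136
grasp_force: 25.0
```

Emit:
play_rows:
  steps:
    - [[0.007,-0.014,0,0,0,0,0.005],[0.016,-0.032,0,0,0,0,0.005],[0.02,-0.041,0,0,0,0,0.005],[0.02,-0.041,0,0,0,0,0.005],[0.02,-0.041,0,0,0,0,0.005],[0.02,-0.041,0,0,0,0,0.005],[0.02,-0.041,0,0,0,0,0.005],[0.016,-0.033,0,0,0,0,0.005],[0.012,-0.025,0,0,0,0,0.005],[0.005,-0.009,0,0,0,0,0.005],[0,0,0.02,0,0,0,0.005],[0,0,0.03,0,0,0,0.005]]

```text
time_s: 27.9
tool_pos: [0.5314, 0.1659, 0.0964]
tool_rot: [180.0, -0.2, 9.7]
force: [-0.0, 0.2, -0.2]
grip_width: 0.0134
grasp_force: 25.0
```

Emit:
play_rows:
  steps:
    - [[0,0,0.03,0,0,0,0.005],[0,0,0.03,0,0,0,0.005],[0,0,0.015,0,0,0,0.005],[0,0,0,0,0,0,0.005],[0,0,0,0,0,0,0.005]]

```text
time_s: 28.4
tool_pos: [0.5304, 0.1659, 0.0213]
tool_rot: [180.0, -0.0, 9.7]
force: [0.3, 0.1, 0.1]
grip_width: 0.0136
grasp_force: 25.0
```

Emit:
play_rows:
  steps:
    - [[0,0,0,0,0,0,0.026],[0,0,0,0,0,0,0.026],[0,0,0,0,0,0,0.026],[0,0,-0.01,0,0,0,0.026],[0,0,-0.03,0,0,0,0.026],[0,0,-0.04,0,0,0,0.026],[0,0,-0.04,0,0,0,0.05],[-0.006,0.017,0,0,0,0,0.05],[-0.01,0.04,0,0,0,0,0.05],[-0.01,0.043,0,0,0,0,0.05],[-0.01,0.043,0,0,0,0,0.05],[-0.01,0.043,0,0,0,0,0.05]]

```text
time_s: 29.6
tool_pos: [0.5161, -0.0264, 0.1418]
tool_rot: [180.0, -0.1, 9.8]
force: [0.6, -0.5, 0.4]
grip_width: 0.0496
grasp_force: 0.0
```

Emit:
play_rows:
  steps:
    - [[-0.01,0.043,0,0,0,0,0.05],[-0.01,0.043,0,0,0,0,0.05],[-0.01,0.043,0,0,0,0,0.05],[-0.01,0.043,0,0,0,0,0.05],[-0.01,0.035,0,0,0,0,0.05],[-0.005,0.0165,0,0,0,0,0.05],[0,0,0,0,0,-0.058,0.05],[0,0,0,0,0,0,0.05],[0,0,0,0,0,0,0.05]]

```text
time_s: 30.5
tool_pos: [0.5005, -0.253, 0.141]
tool_rot: [-180.0, -0.0, 13.2]
force: [0.3, 0.3, -0.5]
grip_width: 0.0503
grasp_force: 0.0
```

```bash
python3 -c "
from legs import *
legs(('scene','wrist','top'))"
```

```text
tcp [ 0.5005 -0.253   0.141 ] [-180.    -0.    13.2] 0.05029504481889086
leg_a scene 0.62 [0.547 0.134] [12. 49.] 15
leg_a scene 0.56 [ 0.514 -0.252] [22. 76.] 14
leg_a scene 0.38 [0.551 0.18 ] [18. 24.] 36
leg_bent scene 0.76 [ 0.511 -0.337] [24. 77.] 18
leg_a wrist 0.74 [0.528 0.143] [11. 71.] 7
leg_a wrist 0.62 [ 0.514 -0.252] [20. 69.] 13
leg_a wrist 0.61 [0.52  0.177] [35. 71.] 11
leg_bent wrist 0.67 [ 0.512 -0.336] [24. 74.] 17
leg_bent wrist 0.63 [ 0.607 -0.435] [28. 93.] 101
leg_a top 0.56 [0.527 0.121] [19. 64.] 13
leg_a top 0.45 [0.518 0.167] [20. 67.] 9
```

Good. Pick leg C.

Emit:
play_rows:
  steps:
    - [[0,0,0.03,0,0,0,0.05],[0,0,0.045,0,0,0,0.05],[0,0,0.04,0,0,0,0.05],[0,0,0.02,0,0,0,0.05],[0,0,0,0,0,0,0.03],[0,0,0,0,0,0,0.005],[0,0,0,0,0,0,0.005],[0,0,0,0,0,0,0.005],[0,0,0,0,0,0,0.005],[0,0,0,0,0,0,0.005],[0,0,0,0,0,0,0.005],[0,0,0,0,0,0,0.005]]

```text
time_s: 32.15
tool_pos: [0.5002, -0.2548, 0.0062]
tool_rot: [180.0, -0.0, 13.1]
force: [-1.4, -0.1, 4.8]
grip_width: 0.0136
grasp_force: 25.0
```

Emit:
play_rows:
  steps:
    - [[0,0,0,0,0,0,0.005],[0,0,-0.01,0,0,0,0.005],[0,0,-0.03,0,0,0,0.005],[0,0,-0.04,0,0,0,0.005],[0,0,-0.04,0,0,0,0.005],[0,0,-0.02,0,0,0.058,0.005],[0,0,0,0,0,0,0.005],[0,0,0,0,0,0,0.005]]

```text
time_s: 32.95
tool_pos: [0.4996, -0.2544, 0.1453]
tool_rot: [180.0, 0.0, 9.8]
force: [0.3, 0.4, -0.0]
grip_width: 0.0137
grasp_force: 25.0
```

Emit:
play_rows:
  steps:
    - [[0.004,-0.018,0,0,0,0,0.005],[0.007,-0.038,0,0,0,0,0.005],[0.008,-0.043,0,0,0,0,0.005],[0.008,-0.043,0,0,0,0,0.005],[0.008,-0.043,0,0,0,0,0.005],[0.008,-0.043,0,0,0,0,0.005],[0.008,-0.043,0,0,0,0,0.005],[0.008,-0.043,0,0,0,0,0.005],[0.008,-0.043,0,0,0,0,0.005],[0.008,-0.043,0,0,0,0,0.005],[0.007,-0.037,0,0,0,0,0.005],[0.003,-0.018,0,0,0,0,0.005]]

```text
time_s: 34.15
tool_pos: [0.5031, 0.214, 0.1441]
tool_rot: [-179.9, 0.2, 10.2]
force: [0.5, 0.0, -0.4]
grip_width: 0.0138
grasp_force: 25.0
```

Emit:
play_rows:
  steps:
    - [[0,0,0,0,0,0,0.005],[0,0,0.02,0,0,0,0.005],[0,0,0.03,0,0,0,0.005],[0,0,0.03,0,0,0,0.005],[0,0,0.03,0,0,0,0.005],[0,0,0.015,0,0,0,0.005],[0,0,0,0,0,0,0.005],[0,0,0,0,0,0,0.005]]

```text
time_s: 34.95
tool_pos: [0.5064, 0.2082, 0.021]
tool_rot: [180.0, -0.0, 9.8]
force: [0.7, -0.3, -0.3]
grip_width: 0.0137
grasp_force: 25.0
```

Emit:
play_rows:
  steps:
    - [[0,0,0,0,0,0,0.026],[0,0,0,0,0,0,0.026],[0,0,0,0,0,0,0.026],[0,0,-0.01,0,0,0,0.026],[0,0,-0.03,0,0,0,0.026],[0,0,-0.04,0,0,0,0.026],[0,0,-0.04,0,0,0,0.05],[-0.004,0.018,0,0,0,0,0.05],[-0.007,0.036,0,0,0,0,0.05],[-0.008,0.044,0,0,0,0,0.05],[-0.009,0.044,0,0,0,0,0.05],[-0.009,0.044,0,0,0,0,0.05]]

```text
time_s: 36.15
tool_pos: [0.5015, 0.0173, 0.1417]
tool_rot: [180.0, -0.1, 9.8]
force: [1.3, -1.2, 0.1]
grip_width: 0.0498
grasp_force: 0.0
```

Emit:
play_rows:
  steps:
    - [[-0.009,0.044,0,0,0,0,0.05],[-0.009,0.044,0,0,0,0,0.05],[-0.009,0.044,0,0,0,0,0.05],[-0.009,0.044,0,0,0,0,0.05],[-0.009,0.044,0,0,0,0,0.05],[-0.009,0.044,0,0,0,0,0.05],[-0.009,0.044,0,0,0,0,0.05],[-0.005,0.034,0,0,0,0,0.05],[-0.002,0.014,0,0,0,0.06,0.05],[0,0,0,0,0,0.059,0.05],[0,0,0,0,0,0,0.05],[0,0,0,0,0,0,0.05]]

```text
time_s: 37.35
tool_pos: [0.4934, -0.3435, 0.1412]
tool_rot: [180.0, -0.0, 3.1]
force: [-0.1, 0.4, 0.1]
grip_width: 0.0501
grasp_force: 0.0
```

```bash
python3 -c "
from legs import *
legs(('scene','wrist','top'))
t=read_camera('top')['frame'];w=read_camera('wrist')['frame']
a=cv2.resize(t[130:210,210:290],(400,400),interpolation=cv2.INTER_CUBIC)
cv2.imwrite('pics/m6.png',np.hstack([a,cv2.resize(w[120:320,220:420],(400,400))])[:,:,::-1])"
```

```text
tcp [ 0.4934 -0.3435  0.1412] [180.   -0.    3.1] 0.05012356348014967
leg_a scene 0.46 [0.547 0.133] [18. 59.] 14
leg_a scene 0.39 [0.552 0.18 ] [22. 32.] 41
leg_bent scene 0.79 [ 0.51  -0.338] [19. 74.] 17
leg_bent wrist 0.72 [ 0.513 -0.336] [22. 72.] 17
leg_a top 0.67 [0.522 0.167] [21. 72.] 9
leg_a top 0.66 [0.516 0.213] [18. 65.] 11
leg_a top 0.64 [0.371 0.015] [27. 27.] 17
```

View pics/m6.png

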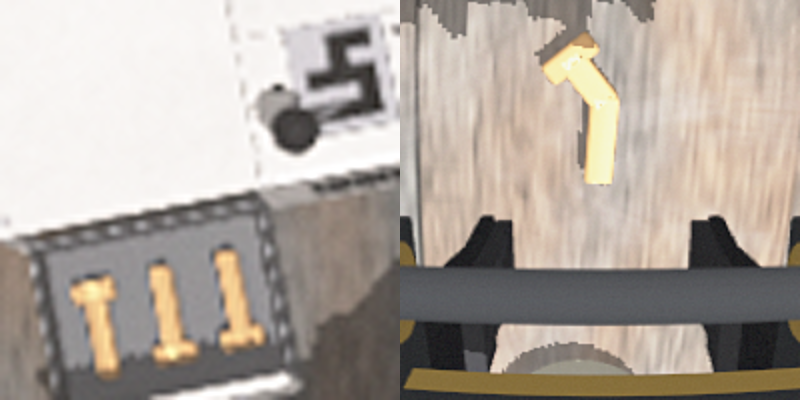

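The three good legs lie neatly in the tray (crop (95,325), (170,312), (240,298)). The bent leg is centred between the fingers at crop (600,145).

Emit:
play_rows:
  steps:
    - [[0,0,0.03,0,0,0,0.05],[0,0,0.045,0,0,0,0.05],[0,0,0.04,0,0,0,0.05],[0,0,0.02,0,0,0,0.05],[0,0,0,0,0,0,0.03],[0,0,0,0,0,0,0.005],[0,0,0,0,0,0,0.005],[0,0,0,0,0,0,0.005],[0,0,0,0,0,0,0.005],[0,0,0,0,0,0,0.005],[0,0,0,0,0,0,0.005],[0,0,0,0,0,0,0.005]]

```text
time_s: 39.1
tool_pos: [0.4933, -0.3443, 0.0062]
tool_rot: [180.0, -0.0, 3.0]
force: [-1.0, 0.0, 4.4]
grip_width: 0.0136
grasp_force: 25.0
```

Emit:
play_rows:
  steps:
    - [[0,0,0,0,0,0,0.005],[0,0,-0.01,0,0,0,0.005],[0,0,-0.03,0,0,0,0.005],[0,0,-0.04,0,0,0,0.005],[0,0,-0.04,0,0,0,0.005],[0.01,-0.007,-0.02,0,0,0,0.005],[0.03,-0.022,0,0,0,0,0.005],[0.035,-0.025,0,0,0,0,0.005],[0.035,-0.025,0,0,0,0,0.005],[0.025,-0.018,0,0,0,0,0.005],[0.01,-0.008,0,0,0,0,0.005],[0,0,0,0,0,0,0.005]]

```text
time_s: 40.3
tool_pos: [0.6332, -0.2294, 0.1452]
tool_rot: [-179.9, 0.0, 3.2]
force: [-0.4, 0.8, 0.1]
grip_width: 0.0136
grasp_force: 25.0
```

Emit:
play_rows:
  steps:
    - [[0,0,0.03,0,0,0,0.005],[0,0,0.04,0,0,0,0.005],[0,0,0.03,0,0,0,0.005],[0,0,0,0,0,0,0.005],[0,0,0,0,0,0,0.026],[0,0,0,0,0,0,0.026],[0,0,0,0,0,0,0.026],[0,0,0,0,0,0,0.026],[0,0,-0.02,0,0,0,0.026],[0,0,-0.04,0,0,0,0.026],[0,0,-0.05,0,0,0,0.01],[0,0,-0.05,0,0,0,0]]

```text
time_s: 41.5
tool_pos: [0.6322, -0.2314, 0.2078]
tool_rot: [180.0, -0.0, 3.0]
force: [1.4, -1.1, 0.5]
grip_width: 0.0168
grasp_force: 0.0
```

```bash
python3 -c "
from legs import *
legs(('scene','wrist','top'))"
```

```text
tcp [ 0.6322 -0.2314  0.2078] [180.  -0.   3.] 0.016794926757326502
leg_a scene 0.58 [0.545 0.225] [19. 28.] 81
leg_bent scene 0.49 [ 0.66 -0.22] [25. 63.] 31
leg_bent scene 0.32 [0.543 0.224] [27. 36.] 71
leg_a wrist 0.76 [0.529 0.224] [32. 36.] 114
leg_a wrist 0.46 [0.541 0.18 ] [21. 28.] 127
leg_bent wrist 0.91 [ 0.648 -0.225] [23. 76.] 24
leg_a top 0.5 [0.519 0.214] [20. 70.] 12
leg_a top 0.45 [0.52  0.167] [14. 59.] 8
leg_a top 0.39 [0.53  0.122] [18. 65.] 11
```

Emit:
play_rows:
  steps:
    - [[0,0,0,0,0,-0.061,0],[0,0,0,0,0,-0.061,0],[-0.006,-0.019,0,0,0,0,0],[-0.012,-0.038,0,0,0,0,0],[-0.014,-0.045,0,0,0,0,0],[-0.014,-0.045,0,0,0,0,0],[-0.014,-0.045,0,0,0,0,0],[-0.014,-0.045,0,0,0,0,0],[-0.014,-0.045,0,0,0,0,0],[-0.014,-0.045,0,0,0,0,0],[-0.013,-0.045,0,0,0,0,0],[-0.01,-0.036,0,0,0,0,0]]

```text
time_s: 43.15
tool_pos: [0.4367, 0.1509, 0.2048]
tool_rot: [180.0, 0.1, 10.1]
force: [0.1, -0.7, -0.5]
grip_width: 0.0008
grasp_force: 0.0
```

Emit:
play_rows:
  steps:
    - [[0,0,0,0,0,0,0],[0,0,0,0,0,0,0]]

```text
time_s: 43.35
tool_pos: [0.4382, 0.1489, 0.205]
tool_rot: [179.9, 0.0, 10.1]
force: [0.9, -0.5, 0.5]
grip_width: 0.0004
grasp_force: 0.0
```

Emit:
play_rows:
  steps:
    - [[0,-0.01,0.02,0,0,0,0],[0,0,0.035,0,0,0,0],[0,0,0.04,0,0,0,0],[0,0,0.035,0,0,0,0],[0,0,0.018,0,0,0,0],[0,0,0,0,0,0,0],[0,0,0,0,0,0,0],[0.005,0,0,0,0,0,0],[0.005,0,0,0,0,0,0],[0.005,0,0,0,0,0,0],[0.008,0,0,0,0,0,0],[0.01,0,0,0,0,0,0]]

```text
time_s: 44.55
tool_pos: [0.47, 0.1641, 0.0577]
tool_rot: [180.0, 0.0, 10.0]
force: [-2.4, -0.4, 1.2]
grip_width: 0.0006
grasp_force: 1.1
```

Emit:
play_rows:
  steps:
    - [[0.01,0,0,0,0,0,0],[0.01,0,0,0,0,0,0],[0.01,0,0,0,0,0,0],[0.01,0,0,0,0,0,0],[0.01,0,0,0,0,0,0],[0.01,0,0,0,0,0,0],[0.01,0,0,0,0,0,0],[0.01,0,0,0,0,0,0],[0.008,0,0,0,0,0,0],[0.006,0,0,0,0,0,0],[0,0,0,0,0,0,0]]

```text
time_s: 45.65
tool_pos: [0.5634, 0.1807, 0.0576]
tool_rot: [-180.0, -0.1, 9.9]
force: [-0.1, 0.7, -0.7]
grip_width: 0.0004
grasp_force: 0.0
```

Emit:
play_rows:
  steps:
    - [[0.003,0,0,0,0,0,0],[0.003,0,0,0,0,0,0],[0,0,0,0,0,0,0],[0,0,0,0,0,0,0]]

```text
time_s: 46.05
tool_pos: [0.5683, 0.1815, 0.0577]
tool_rot: [180.0, -0.0, 10.0]
force: [0.7, 0.3, -0.7]
grip_width: 0.0005
grasp_force: 0.0
```

Emit:
play_rows:
  steps:
    - [[0.002,0,0,0,0,0,0],[0.002,0,0,0,0,0,0],[0,0,0,0,0,0,0],[0,0,0,0,0,0,0]]

```text
time_s: 46.45
tool_pos: [0.5697, 0.1817, 0.0573]
tool_rot: [179.9, 0.3, 10.0]
force: [-7.2, -1.9, 6.4]
grip_width: 0.0008
grasp_force: 3.7
```

Emit:
play_rows:
  steps:
    - [[0.002,0,0,0,0,0,0],[0.002,0,0,0,0,0,0],[0,0,0,0,0,0,0],[0,0,0,0,0,0,0]]

```text
time_s: 46.85
tool_pos: [0.5695, 0.1816, 0.0572]
tool_rot: [179.8, 0.8, 10.0]
force: [-18.1, -5.0, 13.0]
grip_width: 0.0003
grasp_force: 9.7
```

```bash
python3 -c "
from h import *
print(get_obs()['tool_pos'],get_obs()['force'])
s=read_camera('scene');cv2.imwrite('pics/s7.png',cv2.resize(s['frame'][100:300,220:450],None,fx=2.6,fy=2.6,interpolation=cv2.INTER_CUBIC)[:,:,::-1])"
```

```text
[0.56950774 0.18161041 0.05717939] [-18.1395711   -4.98060913  13.04740248]
```

Emit:
play_rows:
  steps:
    - [[-0.006,0,0,0,0,0,0],[-0.008,0,0,0,0,0,0],[0,0,-0.01,0,0,0,0],[0,0,-0.03,0,0,0,0],[0,0,-0.04,0,0,0,0.03],[0,0,-0.04,0,0,0,0.06],[0,0,-0.04,0,0,0,0.06],[0,0,-0.02,0,0,0,0.06],[0,0,0,0,0,0,0.06],[0,0,0,0,0,0,0.06]]

```text
time_s: 47.9
tool_pos: [0.5624, 0.1803, 0.238]
tool_rot: [180.0, -0.1, 9.9]
force: [-0.3, -0.1, -0.5]
grip_width: 0.0408
grasp_force: 0.0
```

```bash
python3 -c "
from h import *
c=read_camera('wrist');w=c['frame']
o=get_obs();print(o['tool_pos'],o['tool_rot'])
cv2.imwrite('pics/w8.png',cv2.resize(w[60:260,200:520],None,fx=2.4,fy=2.4)[:,:,::-1])
for cam in('wrist','top'):
  C=read_camera(cam)
  for d in silhouettes(cam,'lever_knob')[:2]:
    print(cam,d['p'],d['extent'])"
```

```text
[0.56186234 0.18008968 0.23686491] [1.79980637e+02 3.92144853e-02 9.94733318e+00]
wrist 0.73 [448.8, 134.6, 483.9, 172.1]
wrist 0.41 [235.8, 3.0, 524.9, 213.4]
top 0.41 [264.5, 153.1, 273.4, 161.3]
```

View pics/w8.png

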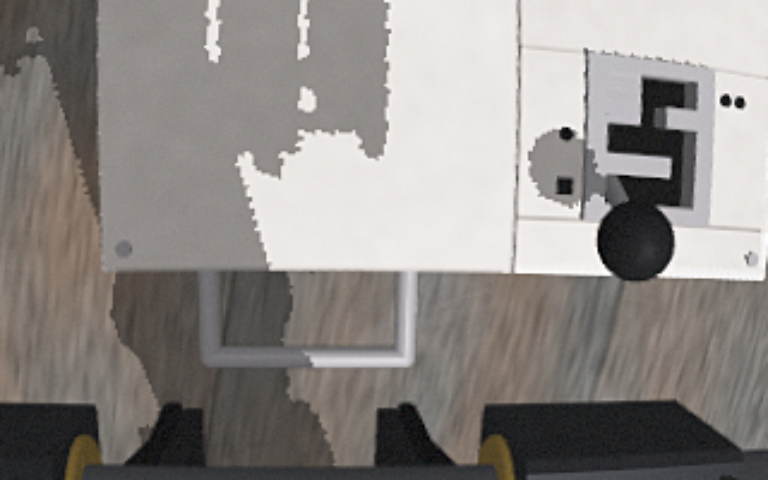

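The tray panel is flush with the machine front, and the knob is at crop (636,242) by the stop mark. Move over the knob and grip it.

Emit:
play_rows:
  force: 10
  steps:
    - [[0.008,0.025,0,0,0,0,0.07],[0.012,0.038,0,0,0,0,0.07],[0.012,0.038,0,0,0,0,0.07],[0.0085,0.0255,0,0,0,0,0.07],[0,0,0,0,0,0,0.07],[0,0,0,0,0,0,0.07]]

```text
time_s: 48.75
tool_pos: [0.6236, 0.0624, 0.2364]
tool_rot: [-179.9, 0.1, 9.9]
force: [-0.9, 0.9, 0.3]
grip_width: 0.0702
grasp_force: 0.0
```

```bash
python3 -c "
from h import *
c=read_camera('wrist');o=get_obs();print(o['tool_pos'])
for d in silhouettes('wrist','lever_knob')[:2]:
    m=d['pixels']&(c['frame'].max(2)<70);v,u=np.nonzero(m);print(d['p'],d['extent'],u.mean(),v.mean(),at(c,u.mean(),v.mean(),.151,True))"
```

```text
[0.62326893 0.06387806 0.23683035]
0.68 [303.9, 149.6, 348.4, 221.6] 319.48068669527896 204.34549356223175 [0.62337139 0.06434047 0.151     ]
```

Emit:
play_rows:
  force: 10
  steps:
    - [[0,0,0.03,0,0,0,0.07],[0,0,0.04,0,0,0,0.07],[0,0,0.029,0,0,0,0.07],[0,0,0,0,0,0,0.05],[0,0,0,0,0,0,0.02],[0,0,0,0,0,0,0.02],[0,0,0,0,0,0,0.02],[0,0,0,0,0,0,0.02],[0,0,0,0,0,0,0.02],[0,0,0,0,0,0,0.02],[0,0,0,0,0,0,0.02]]

```text
time_s: 49.95
tool_pos: [0.6241, 0.0629, 0.1393]
tool_rot: [180.0, -0.0, 10.0]
force: [-1.2, -0.0, 4.6]
grip_width: 0.0289
grasp_force: 10.0
```

Emit:
play_rows:
  steps:
    - [[0,0.005,-0.001,0,0,0,0.02],[0,0.01,-0.001,0,0,0,0.02],[0,0.01,-0.001,0,0,0,0.02],[0,0.01,0.001,0,0,0,0.02],[0,0.01,0.001,0,0,0,0.02],[0,0.008,0.001,0,0,0,0.02],[0,0.003,0,0,0,0,0.02],[0,0,0,0,0,0,0.02],[0,0,0,0,0,0,0.02]]

```text
time_s: 50.85
tool_pos: [0.6334, 0.0067, 0.1381]
tool_rot: [179.9, 0.0, 9.9]
force: [1.3, -0.2, -1.6]
grip_width: 0.0292
grasp_force: 10.0
```

Now to mid_right, then slow.

Emit:
play_rows:
  steps:
    - [[0.005,0,-0.001,0,0,0,0.02],[0.01,0,-0.002,0,0,0,0.02],[0.01,0,-0.001,0,0,0,0.02],[0.01,0,-0.001,0,0,0,0.02],[0.003,0,0,0,0,0,0.02],[0,0,0,0,0,0,0.02],[0,0,0,0,0,0,0.02]]

```text
time_s: 51.55
tool_pos: [0.6718, 0.0143, 0.1441]
tool_rot: [180.0, -0.1, 10.0]
force: [1.3, -2.1, 3.6]
grip_width: 0.029
grasp_force: 10.0
```

Emit:
play_rows:
  steps:
    - [[0,-0.005,-0.001,0,0,0,0.02],[0,-0.01,-0.001,0,0,0,0.02],[0,-0.01,-0.001,0,0,0,0.02],[0,-0.01,0,0,0,0,0.02],[0,-0.01,0.001,0,0,0,0.02],[0,-0.01,0.001,0,0,0,0.02],[0,-0.005,0.001,0,0,0,0.02],[0,-0.001,0,0,0,0,0.02],[0,0,0,0,0,0,0.02],[0,0,0,0,0,0,0.02]]

```text
time_s: 52.55
tool_pos: [0.6604, 0.0733, 0.1437]
tool_rot: [179.9, 0.0, 9.9]
force: [-0.5, -5.5, 3.9]
grip_width: 0.0292
grasp_force: 10.0
```

Emit:
play_rows:
  steps:
    - [[0,0.001,0,0,0,0,0.06],[0,0,0,0,0,0,0.06],[0,0,0,0,0,0,0.06],[0,0,0,0,0,0,0.06],[0,0,-0.01,0,0,0,0.06],[0,0,-0.03,0,0,0,0.06],[0,0,-0.04,0,0,0,0.06],[0,0,-0.04,0,0,0,0.06],[-0.03,0,-0.02,0,0,0,0.06],[-0.04,0,0,0,0,0,0.06],[-0.03,0,0,0,0,0,0.06],[0,0,0,0,0,0,0.06]]

```text
time_s: 53.75
tool_pos: [0.5594, 0.056, 0.2851]
tool_rot: [179.9, -0.0, 10.0]
force: [-0.3, -0.0, -0.3]
grip_width: 0.06
grasp_force: 0.0
```

```bash
python3 -c "
from h import *
c=read_camera('wrist');w=c['frame'];o=get_obs();print(o['tool_pos'],o['force'],o['grip_width'],o['time_s'])
s=read_camera('scene')['frame']
cv2.imwrite('pics/f.png',np.hstack([cv2.resize(w[20:220,200:500],(480,320)),cv2.resize(s[100:313,220:433],(320,320),interpolation=cv2.INTER_CUBIC)])[:,:,::-1])"
```

```text
[0.5613066  0.05603829 0.28499991] [ 0.45608389 -0.94341961 -0.67837769] 0.05994327761901298 53.8
```

View pics/f.png

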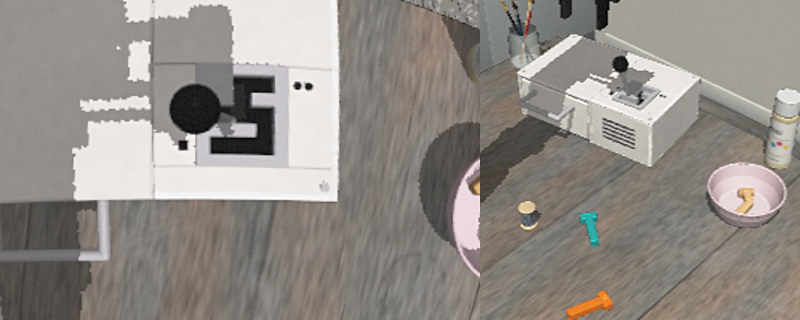

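The knob is at crop (194,108) at the left end of the middle lane (slow), the tray is closed, the bent leg is in the bowl and the bystanders haven't moved. Handing in.

```bash
python3 -c "
from cell import *
print(sign_off())"
```

```text
the job is handed in; nothing more can be done
None
```

The job is handed in at about 54 s: lever fast to stop, three good legs in the tray, the bent leg in the bowl, tray pushed home, then lever to slow and released.

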